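# Tap a bar down onto its parallels in a vise

### The job

The aluminium bar clamped in the small vise has ridden up off the two steel parallels beneath it, and one parallel has crept out to the left. While it is still loose, push that parallel back lengthwise until its ends are level with the other's; then take the brass hand tapper and, gently and without touching the bar with the fingers, drive the bar down, high end first and both ends in turn, until you feel it sit level and fully home on both parallels, so that they can no longer slide; how deep the rough blank is, nobody has measured. Stand the tapper upright in its tray again and leave the other things alone.

Things in the scene. Friction and masses are not known exactly. Their poses are not given: they have to be found in the camera images.
- vise: dark steel vise, fixed. Origin: underside, below the middle of the opening; x away from the robot, y left along the jaws, z up. Bed at z 30 mm; jaws 110 mm long (y), faces at x -20 and +20, backs at x -45 and +45, tops at z 78. A rib (x -8 to 8, up to z 40) parts the two parallels. Screw and cross handle on the robot's side (to x -87, under z 54); ears under z 20 reach y +/-75 at x -45 to -15
- parallel_a: steel parallel, 10 x 180 x 18 mm (x, y, z), on the vise bed beside one jaw, at vise x -14 or +14 mm, along vise y. Origin: centre of its underside. This one has crept out 15 to 30 mm to vise +y. Home is vise y = 0: it then sticks out 35 mm past the jaws and 30 mm past the bar at each end. About 0.2 kg; slides lightly until the bar grips it
- parallel_b: the other steel parallel, same size, in the other channel; within 2 mm of home at the start
- bar: aluminium blank, 40 x 120 mm (x, y), rough-sawn 44 to 54 mm deep (unknown, hidden), in the jaws; origin 44 mm below the middle of its top. It sinks or rocks end to end against friction: 4 to 12 N down moves it, and it stays. Pushed 40 mm from its middle on the high side it levels and sinks; nearer the very end the other end rises. Must sink 6 to 18 mm; home, force jumps: 20 to 30 N seats it
- bar_left (a point): middle of the upper edge of the bar's left (+y) end, 60 mm from its middle; at the start up to 3.5 mm above or below the middle of the top; once home, 92 to 102 mm above the table, by the bar's depth
- bar_right (a point): the same at the bar's right (-y) end
- tapper: hand tapper, 0.35 kg, 100 mm tall, standing upright: brass head 34 mm across with a white plastic face below, up to z 46 mm; above it a black handle 26 mm across from z 46 to 100 mm, to be gripped from above. Origin: centre of its lower face; z up along it
- tray: grey square tray, 100 x 100 mm outside, walls 4 mm thick and 16 mm high, fixed; its floor is 4 mm above the table. Origin: centre of its underside. The tapper stands in it; it is on the left or on the right of the vise
- wafer_case: round grey wafer case, 73 mm across, 13 mm high, lying flat; bystander
- swab_jar: clear jar with blue lid, 54 mm across, 70 mm high; bystander
- ipa_bottle: amber dropper bottle, 39 mm across, 108 mm high; bystander
- kapton_roll: roll of amber tape lying flat, 60 mm across, 16 mm high; bystander
- tip_box_1: flat grey needle box, 45 x 62 x 16 mm; bystander

How it is judged:
By the outcome, as a careful person would: the job done as asked, in the order asked, and still so for the second after the job is handed in, with the robot touching nothing.
It also fails if it takes over 61 s, if anything falls off the work surface, if the arm or the gripper's body presses on something with over 40 N, if the wrist force passes 120 N, or if a joint passes its speed limit or range.

### The arm

A 6-joint arm with a two-finger parallel gripper is mounted at the origin on a cart in front of the work surface, level with it; the furniture and walls round the work are solid. World frame = base frame: x ahead of the robot, y to its left, z up, the work surface at z = 0. Lengths are in m, angles in degrees, forces in N, time in s.
With the tool pointing down it reaches from about 0.25 to 0.725 m from the base axis. Payload 9.7 kg.
Tool frame: the origin (TCP) lies at the very end of the fingers, on their centre line; the grasp point (between the pads) lies 19 mm behind it; z points along the fingers, y is the line along which they close (so a half turn about z gives the same grasp; the last joint's range is limited). The gripper opens to 85 mm and grips with 20 to 120 N. Pads are 22 mm wide; open, the fingers measure 114 mm over their backs; the gripper's body (76 mm by 85 mm) begins 54 mm behind the grasp point. The pads swing forward as they close: fully open they stand 13 mm farther back than shut.
Start: joints at [-68.583, 4.979, 10.078, 95.1, 0, 90], TCP at [0.201, -0.512, 0.204] pointing down, gripper open.
Joint ranges: [-179.16, 179.16], [-48.56, 103.87], [-65.8, 70.77], [-126.05, 130.52], [-82.76, 87.17], [-180, 180]. Speed limits (degrees/s): [127.2, 127.2, 147.25, 180, 180, 180].

### API

Orientations are given as [roll, pitch, yaw] about the fixed x, y, z axes, in that order (R = Rz(yaw) Ry(pitch) Rx(roll)).
In Python, from workcell import bot, viewer, finder gives the robot as it stands. The module is installed in compiled form; this text tells all that it offers.
- The arm moves only by the shell command python3 -m inch 'ROWS' [FORCE]. ROWS is JSON, a list that holds one entry, the list of rows, each a list of 7 numbers: the opening in per cent of the stroke, from 0 (shut) to 100 (fully open), then the shift along the tool's x, y, z in mm, then the turn, a rotation vector about the tool's x, y, z in degrees. In form: [[[grip, tx, ty, tz, ax, ay, az], ...]]. A call has 1 to 8 rows; each row shifts and turns the commanded pose from where the row before left it, along the tool's axes as they then stand; what a row does not reach is not made up. A row lasts 1/8 s, in which the tool goes at most 62.5 mm and 10.7 degrees, less where a joint would pass 70% of its speed; a pose out of reach is approached as far as the arm can. A call with a gripper value outside its range is refused whole. The fingers move at their own pace and stop on an object; FORCE is the grip in N (left out, the last holds). Time passes only in rows, so rows that do not move let the fingers close. It gives the time, the measured TCP pose, the force, the opening and the grip force at its end, in the units of the state.
- bot.get_obs(): the state, without advancing time (a new reading comes with each control period).
- viewer.camera(name): name is "scene" or "side" or "wrist"; returns a dict with "pixels" (384x512x3 uint8, red, green, blue), "vfov" (degrees; the focal length in pixels is half the picture's height over the tangent of half this angle, whatever the lens; pixels are square), "cx", "cy" (the principal point, pixels), "R" (3x3) and "t" (3): a world point X has camera coordinates R X + t. Camera axes: x right, y down, z forward; pixel columns grow to the right and rows downward; lengths in m; the calibration is good to about 2 mm. The wrist camera is an equidistant fisheye: a pixel r from the principal point sees the ray r / f radians off the axis. A picture is of the moment at which its call begins. There is no depth.
- bot.job_done(): hands the job in; it is judged then, once.
Trained networks look in the newest picture that a camera, given by its name, has taken for a name from the list of things; names that differ only in an ending like _2 or _b are one class to them, and where a whole thing is asked for, a point or a joint stands for the part that bears it (a point fixed in the world has none). Each returns a list of dicts, best first, with "conf" (0 to 1); they miss things now and then, are a little off and sometimes report something else, mostly with a low value. They report only what shows in the picture. A call takes as long as a camera call.
- finder.outline_of(camera, thing): "pixels" (384x512 bool, what is visible of it) and "extent" ([centre column, centre row, width, height] in pixels, round what is visible of it).
- finder.mark_of(camera, thing): "position" ([column, row] in pixels: a listed point, or the origin of a listed thing).
The state is a dict: "time": time; "q": joint angles; "qd": joint speeds; "joint_efforts": joint torques, N m; "ee_pos": TCP position; "tcp_rot": TCP orientation; "wrist_force": force on the tool from outside, world axes, zero at the start; "torque": the same for the moment, N m; "opening": finger opening in m; "grasp_force": force on a finger pad.
Only numpy, scipy, OpenCV 4.12 (cv2) and the standard library are available. Lean on these libraries where they do the work, as an engineer would, in place of code of your own. Each camera call takes 0.05 s, during which the arm holds its last target. There are 200 camera calls.

## Working session

There is one attempt and no reset: what is moved stays moved. The work goes in short steps, Python scripts to look and compute and a shell command to move; the robot and the scene stay as the last step left them, time stands still between calls to the robot, and variables do not carry over. Pictures are saved under pics/ and viewed, at most 10 in all, crops included, and the job is handed in when it is done.

```bash
mkdir -p pics; cat > h.py <<'E'
from workcell import bot, viewer, finder
import numpy as np, cv2
def ray(c,p):
    f=192/np.tan(np.radians(c["vfov"])/2); d=np.array([p[0]-c["cx"],p[1]-c["cy"]])
    if c.get("fish"):
        r=np.linalg.norm(d); th=r/f; v=np.r_[d/max(r,1e-9)*np.sin(th),np.cos(th)]
    else: v=np.r_[d/f,1]
    R=np.array(c["R"]);t=np.array(c["t"]); return -R.T@t, R.T@v
def atz(c,p,z):
    o,d=ray(c,p); return o+d*(z-o[2])/d[2]
def proj(c,X):
    f=192/np.tan(np.radians(c["vfov"])/2); v=np.array(c["R"])@np.array(X)+np.array(c["t"])
    if c.get("fish"):
        r=np.linalg.norm(v[:2]); th=np.arctan2(r,v[2]); return np.array([c["cx"],c["cy"]])+v[:2]/r*th*f
    return np.array([c["cx"],c["cy"]])+f*v[:2]/v[2]
def tri(rs):
    A=0;b=0
    for o,d in rs:
        d=d/np.linalg.norm(d);P=np.eye(3)-np.outer(d,d);A=A+P;b=b+P@o
    return np.linalg.solve(A,b)
def cam(n):
    c=viewer.camera(n); c["fish"]=n=="wrist"; return c
def save(c,n): cv2.imwrite("pics/"+n+".png",c["pixels"][:,:,::-1])
E
python3 - <<'E'
from h import *
np.set_printoptions(precision=4,suppress=True)
names=["vise","parallel_a","bar","bar_left","bar_right","tapper","tray","wafer_case","swab_jar","ipa_bottle","kapton_roll","tip_box_1"]
C={}
pos={}
for n in ["scene","side"]:
    c=cam(n);save(c,n+"0");C[n]=c
    print(n,"at",-np.array(c["R"]).T@c["t"],c["vfov"])
    for k in names:
        m=finder.mark_of(n,k)
        pos[n,k]=m
        print(k,[(np.round(a["position"],1).tolist(),round(a["conf"],2)) for a in m[:3]])
for k in names:
    try:print(k,tri([ray(C[n],pos[n,k][0]["position"]) for n in C]), atz(C["scene"],pos["scene",k][0]["position"],0))
    except Exception as e:print(k,e)
print(bot.get_obs())
a=np.hstack([C["scene"]["pixels"],C["side"]["pixels"]])
E
```

```text
scene at [-0.1585  0.7844  0.7515] 50.97654195720872
vise [([272.1, 220.1], 0.62)]
parallel_a [([268.3, 211.3], 0.54), ([275.5, 215.1], 0.47)]
bar [([275.5, 199.4], 0.93)]
bar_left [([264.4, 194.7], 0.59), ([141.1, 255.3], 0.38)]
bar_right [([282.0, 184.0], 0.62)]
tapper [([188.7, 276.1], 0.71)]
tray [([184.2, 275.2], 0.6)]
wafer_case [([304.0, 185.0], 0.45)]
swab_jar [([127.0, 275.5], 0.95)]
ipa_bottle [([139.2, 256.2], 0.62)]
kapton_roll [([241.0, 266.7], 0.74)]
tip_box_1 [([320.9, 179.9], 0.44)]
side at [ 0.5698 -0.8791  0.6192] 57.603264656012264
vise [([238.5, 234.9], 0.81)]
parallel_a [([232.1, 224.0], 0.64), ([244.0, 225.7], 0.49)]
bar [([237.1, 218.9], 0.66)]
bar_left [([244.4, 192.4], 0.77)]
bar_right [([235.9, 218.5], 0.83), ([235.1, 220.2], 0.71), ([240.8, 190.9], 0.51)]
tapper [([252.5, 173.3], 0.54), ([233.4, 223.8], 0.33)]
tray [([255.1, 174.1], 0.67), ([233.1, 218.8], 0.56)]
wafer_case [([230.0, 295.5], 0.7), ([242.6, 224.3], 0.67), ([253.6, 174.8], 0.6)]
swab_jar [([293.6, 160.3], 0.75)]
ipa_bottle [([301.3, 175.7], 0.64), ([291.4, 159.8], 0.62)]
kapton_roll [([229.1,
[... 546 characters left out ...]
99] [0.5915 0.3489 0.    ]
ipa_bottle [ 0.6272  0.275  -0.0051] [0.6297 0.2778 0.    ]
kapton_roll [ 0.3777  0.1264 -0.0027] [0.3768 0.1288 0.    ]
tip_box_1 [ 0.4465 -0.4401  0.002 ] [ 0.4509 -0.4427  0.    ]
{'time': 1.3, 'q': array([-68.582 ,   4.9805,  10.0766,  95.0995,  -0.0016,  90.0005]), 'qd': array([ 0.0393, -0.0309,  0.0505,  0.0373, -0.002 ,  0.0581]), 'joint_efforts': array([  0.0003, -52.0103,  46.4857,   0.0021,   0.0001,  -0.    ]), 'ee_pos': array([ 0.2008, -0.512 ,  0.2043]), 'tcp_rot': array([-179.9966,    0.0016,   21.4176]), 'wrist_force': array([-0.107 , -0.5034, -0.0359]), 'torque': array([-0.0479, -0.0021, -0.0027]), 'grasp_force': 0.0, 'opening': 0.08533658863891957}
```

View images.

View pics/scene0.png

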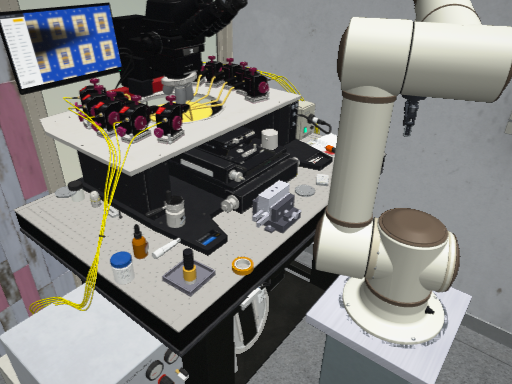

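View pics/side0.png

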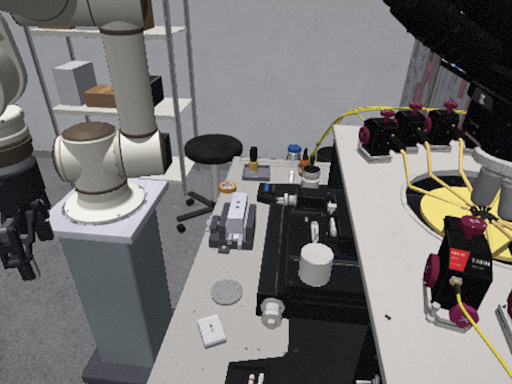

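```bash
python3 -m inch '[[[0,0,0,-50,0,0,7.1],[0,0,0,-50,0,0,7.1],[0,0,0,0,0,0,7.1],[0,22,-58,0,0,0,0],[0,22,-58,0,0,0,0],[0,22,-58,0,0,0,0],[0,22,-58,0,0,0,0],[0,22,-58,0,0,0,0]]]'; python3 -m inch '[[[0,30,-54,0,0,0,0],[0,30,-54,0,0,0,0],[0,0,0,0,0,0,0],[0,0,0,0,0,0,0]]]'
python3 - <<'E'
from h import *
np.set_printoptions(precision=4,suppress=True)
c=cam("wrist");save(c,"w1"); print(-np.array(c["R"]).T@c["t"],c["vfov"],c["cx"],c["cy"])
for k in ["vise","parallel_a","bar","bar_left","bar_right"]:
    print(k,[(np.round(a["position"],1).tolist(),round(a["conf"],2)) for a in finder.mark_of("wrist",k)[:3]])
E
```

```text
time: 2.3
ee_pos: [0.3104, -0.22, 0.3044]
tcp_rot: [180.0, -0.0, 0.1]
wrist_force: [1.3, -0.9, 0.4]
opening: 0.0001
grasp_force: 0.0
time: 2.8
ee_pos: [0.37, -0.1135, 0.3044]
tcp_rot: [180.0, 0.0, 0.2]
wrist_force: [1.2, -0.4, 0.9]
opening: -0.0001
grasp_force: 0.0
[ 0.454  -0.1132  0.4736] 65.70646984690485 260.76865231535567 188.9080271936438
vise [([263.6, 97.4], 0.59)]
parallel_a []
bar [([266.4, 95.4], 0.8)]
bar_left [([217.8, 99.9], 0.78)]
bar_right [([317.1, 95.7], 0.67)]
```

View pics/w1.png

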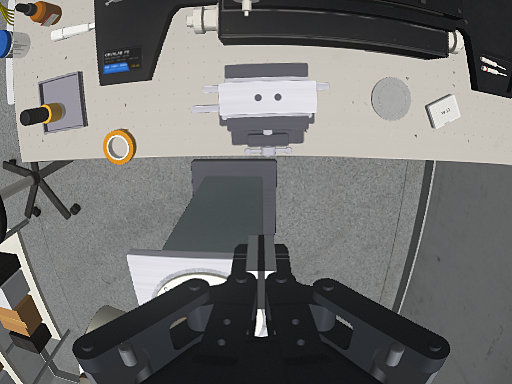

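```bash
python3 -m inch '[[[0,-35,0,45,0,0,0],[0,-35,0,45,0,0,0],[0,0,0,0,0,0,0],[0,0,0,0,0,0,0]]]'
python3 - <<'E'
from h import *
np.set_printoptions(precision=4,suppress=True)
import pickle
c=cam("wrist");save(c,"w2"); print(-np.array(c["R"]).T@c["t"])
pickle.dump(c,open("w2.pkl","wb"))
for k in ["vise","parallel_a","bar","bar_left","bar_right"]:
    m=finder.mark_of("wrist",k)[:3]
    z={"vise":0,"parallel_a":.03,"bar":.065}.get(k,.11)
    print(k,[(np.round(a["position"],1).tolist(),round(a["conf"],2),atz(c,a["position"],z)) for a in m])
p=proj(c,[0.445,-0.11,.08]).astype(int);print(p)
x0=max(0,p[0]-130);y0=max(0,p[1]-80)
im=c["pixels"][y0:y0+160,x0:x0+260,::-1];print(x0,y0)
cv2.imwrite("pics/w2c.png",cv2.resize(im,None,fx=3,fy=3,interpolation=cv2.INTER_CUBIC))
E
```

```text
time: 3.6
ee_pos: [0.3006, -0.1144, 0.2156]
tcp_rot: [180.0, -0.1, 0.0]
wrist_force: [0.7, 0.7, 0.9]
opening: -0.0002
grasp_force: 0.0
[ 0.3842 -0.1142  0.385 ]
vise [([265.2, 44.5], 0.97, array([ 0.4443, -0.1198,  0.    ])), ([203.1, 29.5], 0.34, array([ 0.4668, -0.0406,  0.    ]))]
parallel_a []
bar [([266.9, 33.2], 0.85, array([ 0.4467, -0.1206,  0.065 ]))]
bar_left [([201.0, 29.4], 0.74, array([ 0.4435, -0.0596,  0.11  ])), ([29.2, 64.8], 0.35, array([0.4371, 0.1466, 0.11  ]))]
bar_right [([332.4, 30.2], 0.86, array([ 0.4437, -0.1799,  0.11  ]))]
[256  32]
126 0
```

View pics/w2c.png

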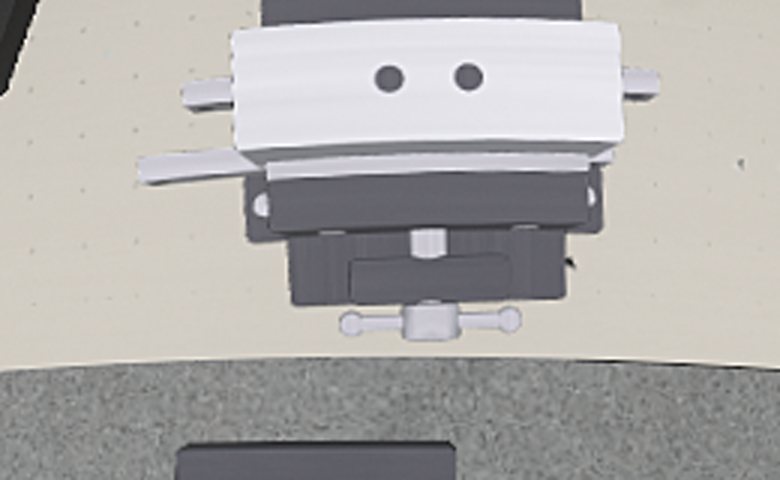

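```bash
python3 - <<'E'
from h import *
import pickle
np.set_printoptions(precision=4,suppress=True)
c=pickle.load(open("w2.pkl","rb"))
def P(u,v,z): return atz(c,(126+(u+.5)/3-.5,(v+.5)/3-.5),z)
for n,u,v,z in [("bLfar",183,82,.048),("bLnear",183,95,.048),("aLfar",138,157,.048),("aLnear",141,177,.048),("bRfar",660,70,.048),("bRnear",659,87,.048),("aR",613,152,.048),
 ("jawnearL",266,176,.078),("jawnearR",588,166,.078),("jawbackL",270,228,.078),("jawbackR",588,222,.078),("jawL",268,166,.078),("barLn",237,148,.11),("barRn",621,136,.11),("barLf",233,30,.11),("barRf",617,24,.11)]:
    print(n,P(u,v,z))
E
```

```text
bLfar [ 0.461  -0.0307  0.048 ]
bLnear [ 0.4558 -0.0308  0.048 ]
aLfar [ 0.4326 -0.013   0.048 ]
aLnear [ 0.4247 -0.0142  0.048 ]
bRfar [ 0.4675 -0.2104  0.048 ]
bRnear [ 0.4605 -0.2099  0.048 ]
aR [ 0.433  -0.1919  0.048 ]
jawnearL [ 0.4186 -0.0671  0.078 ]
jawnearR [ 0.4231 -0.1762  0.078 ]
jawbackL [ 0.4004 -0.0684  0.078 ]
jawbackR [ 0.4034 -0.1765  0.078 ]
jawL [ 0.4221 -0.0678  0.078 ]
barLn [ 0.4243 -0.0631  0.11  ]
barRn [ 0.4293 -0.1801  0.11  ]
barLf [ 0.4629 -0.0616  0.11  ]
barRf [ 0.4662 -0.1791  0.11  ]
```

```bash
python3 -m inch '[[[0,42,-48,0,0,0,0],[0,42,-48,0,0,0,0],[0,43,-48,0,0,0,0],[0,0,0,0,0,0,-2],[0,0,0,0,-6,0,0],[0,0,0,0,-6,0,0],[0,0,0,0,0,0,0]]]'
```

```text
time: 4.78
ee_pos: [0.4264, -0.0165, 0.2143]
tcp_rot: [169.9, -0.0, 5.2]
wrist_force: [-0.2, 0.3, -0.4]
opening: 0.0
grasp_force: 0.0
```

```bash
python3 -m inch '[[[0,0,-15,-3,0,0,3],[0,0,-15,-3,-2,0,0],[0,2,-15,-3,0,0,0],[0,0,0,0,0,0,0]]]'
```

```text
time: 5.28
ee_pos: [0.4289, -0.0151, 0.215]
tcp_rot: [169.9, -0.5, 5.4]
wrist_force: [-1.1, -0.6, 0.2]
opening: 0.0002
grasp_force: 0.0
```

```bash
python3 -c "
from h import *
np.set_printoptions(precision=2,suppress=True)
o=bot.get_obs();print(o['q'],o['ee_pos'],o['tcp_rot'],o['joint_efforts'],o['wrist_force'])"
```

```text
[  5.33 -12.32  -5.67  96.13 -10.13 179.94] [ 0.43 -0.02  0.22] [169.87  -0.52   5.38] [  0.07 -32.87  46.44  -0.12  -0.5   -0.  ] [-1.05 -0.58  0.2 ]
```

```bash
python3 -m inch '[[[0,0,0,0,0,0,-9.6],[0,0,0,0,0,0,-9.6],[0,0,0,0,0,0,-9.6],[0,0,0,0,0,0,-9.6],[0,0,0,0,0,0,-9.6],[0,0,0,0,0,0,-9.6],[0,0,0,0,0,0,-9.6],[0,15,0,0,0,0,-9.6]]]';python3 -m inch '[[[0,15,0,0,0,0,-9.6],[0,15,0,0,0,0,0],[0,0,0,0,0,0,0]]]';python3 -c "
from h import *
from scipy.spatial.transform import Rotation as Ro
np.set_printoptions(precision=3,suppress=True)
o=bot.get_obs();print(o['q'],o['ee_pos']);print(Ro.from_euler('xyz',o['tcp_rot'],degrees=True).as_matrix())"
```

```text
time: 6.28
ee_pos: [0.4333, -0.0016, 0.2128]
tcp_rot: [177.2, 9.8, 82.1]
wrist_force: [0.4, 0.5, 0.3]
opening: -0.0002
grasp_force: 0.0
time: 6.65
ee_pos: [0.4349, 0.0287, 0.2072]
tcp_rot: [178.8, 10.1, 91.5]
wrist_force: [0.5, 0.5, -0.0]
opening: 0.0003
grasp_force: 0.0
[ 11.026 -10.495  -5.015  96.004 -10.162  99.489] [0.435 0.029 0.207]
[[-0.025  0.999  0.025]
 [ 0.984  0.029 -0.175]
 [-0.176  0.02  -0.984]]
```

```bash
python3 -m inch '[[[0,8,-4,56,0,0,0],[0,8,-4,56,0,0,0],[0,7,-3,55,0,0,0],[0,0,0,0,0,0,0],[0,0,0,0,0,0,0]]]'
```

```text
time: 7.28
ee_pos: [0.4288, 0.021, 0.0412]
tcp_rot: [178.7, 10.1, 91.5]
wrist_force: [0.4, -0.1, 0.1]
opening: -0.0002
grasp_force: 0.0
```

```bash
python3 -m inch '[[[0,-11,0,5,0,0,0],[0,-7,0,1.3,0,0,0],[0,-7,0,1.3,0,0,0],[0,-7,0,1.3,0,0,0],[0,0,0,0,0,0,0]]]'
python3 - <<'E'
from h import *
import pickle
np.set_printoptions(precision=4,suppress=True)
for n in ["wrist","scene"]:
    c=cam(n);save(c,n+"3");pickle.dump(c,open(n+"3.pkl","wb"))
    print(n,-np.array(c["R"]).T@c["t"],proj(c,[.43,-.03,.048]),proj(c,[.46,-.03,.048]))
E
```

```text
time: 7.9
ee_pos: [0.4287, -0.0126, 0.0358]
tcp_rot: [178.8, 10.1, 91.5]
wrist_force: [-0.6, -0.6, 0.3]
opening: 0.0002
grasp_force: 0.0
wrist [0.4221 0.0999 0.1876] [262.6341 260.81  ] [309.1128 260.64  ]
scene [-0.1585  0.7844  0.7515] [260.5792 219.7957] [252.7754 216.2392]
```

View pics/wrist3.png

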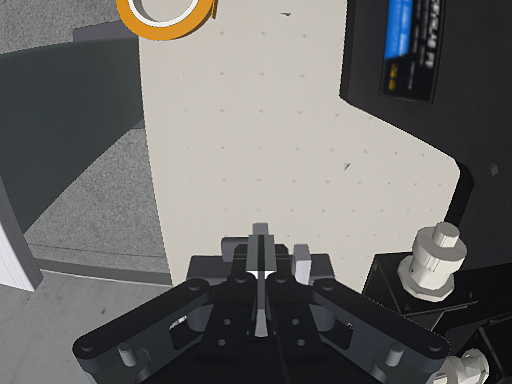

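```bash
python3 - <<'E'
from h import *
c=cv2.imread("pics/wrist3.png")[210:300,200:340]
cv2.imwrite("pics/w3c.png",cv2.resize(c,None,fx=5,fy=5,interpolation=cv2.INTER_CUBIC))
E
```

```text
(no output)
```

View pics/w3c.png

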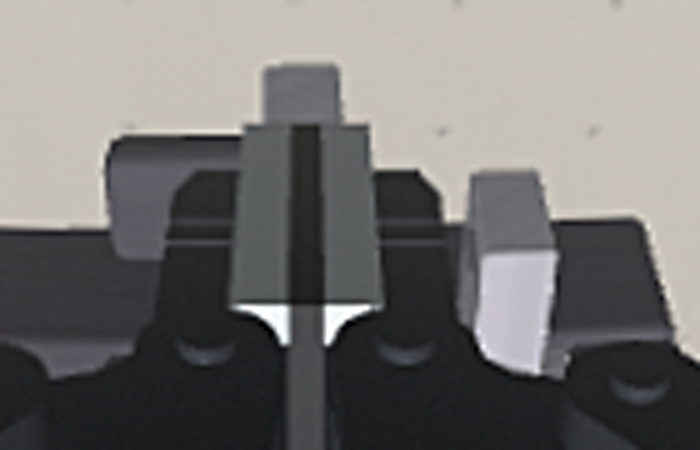

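```bash
python3 - <<'E'
from h import *
import pickle
np.set_printoptions(precision=4,suppress=True)
c=pickle.load(open("wrist3.pkl","rb"))
def P(u,v,z): return atz(c,(200+(u+.5)/5-.5,210+(v+.5)/5-.5),z)
print("a bottom",P(267,66,.03),P(336,66,.03));print("b bottom",P(475,173,.03),P(538,173,.03));print("b top",P(482,250,.048),P(555,250,.048))
T=np.array([.4287,-.0126,.0358])
print(((proj(c,T)-[200,210])*5), (proj(c,T+[0,.011,.002])-[200,210])*5,(proj(c,T+[0,-.011,.0])-[200,210])*5)
E
```

```text
a bottom [ 0.4236 -0.0131  0.03  ] [ 0.4326 -0.0129  0.03  ]
b bottom [ 0.4526 -0.031   0.03  ] [ 0.4615 -0.031   0.03  ]
b top [ 0.4513 -0.0289  0.048 ] [ 0.4609 -0.0291  0.048 ]
[305.4066  88.0972] [308.6135  25.3283] [302.7317 155.1939]
```

```bash
python3 - <<'E'
from h import *
import pickle
np.set_printoptions(precision=4,suppress=True)
c=pickle.load(open("w2.pkl","rb"))
T=np.array([.3006,-.1144,.2156])
for d in [(0,0,0),(.011,0,0),(-.011,0,0),(.011,0,.02)]: print(proj(c,T+d))
im=cv2.imread("pics/w2.png")[190:290,190:330]; im=cv2.resize(im,None,fx=4,fy=4,interpolation=cv2.INTER_CUBIC)
im3=cv2.imread("pics/scene3.png")[150:270,190:330]; im3=cv2.resize(im3,None,fx=4,fy=4,interpolation=cv2.INTER_CUBIC)[:400]
cv2.imwrite("pics/both.png",np.vstack([im,im3])[:, :])
cv2.imwrite("pics/both.png",cv2.resize(np.hstack([im,im3]),None,fx=.71,fy=.71,interpolation=cv2.INTER_AREA))
E
```

```text
[260.8768 226.8082]
[260.9058 210.8923]
[260.8489 241.9259]
[260.9316 224.9965]
```

View pics/both.png

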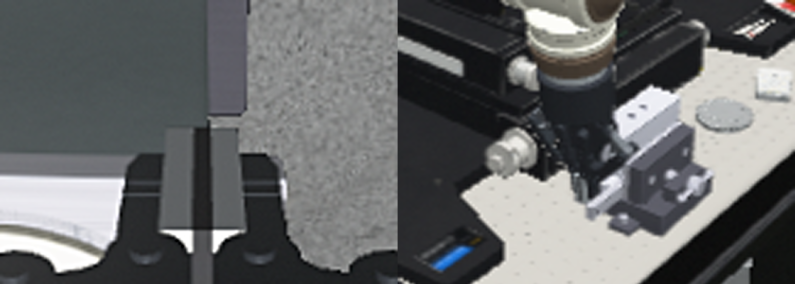

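```bash
python3 -m inch '[[[0,33.5,0,-6,0,0,0],[0,3,0,19,0,0,0],[0,0,0,0,0,0,0],[0,-11,0,2,0,0,0],[0,-11,0,2,0,0,0],[0,-5,0,1,0,0,0],[0,0,0,0,0,0,0]]]'
cat > look.py <<'E'
from h import *
import pickle,sys
np.set_printoptions(precision=4,suppress=True)
c=cam("wrist");n=sys.argv[1];save(c,n);pickle.dump(c,open(n+".pkl","wb"))
a=c["pixels"][200:300,210:330,::-1]; cv2.imwrite("pics/"+n+"c.png",cv2.resize(a,None,fx=5,fy=5,interpolation=cv2.INTER_CUBIC))
E
python3 look.py w4
```

```text
time: 8.88
ee_pos: [0.429, -0.0065, 0.0165]
tcp_rot: [178.8, 10.1, 91.5]
wrist_force: [-0.1, -0.6, -0.2]
opening: -0.0006
grasp_force: 0.0
```

View pics/w4c.png

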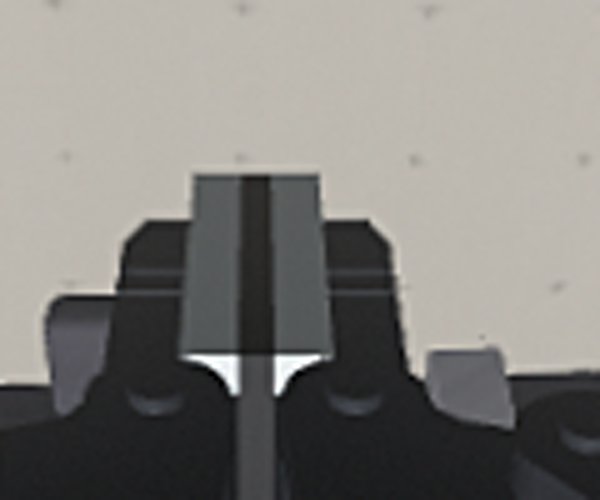

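```bash
python3 - <<'E'
from h import *
import pickle
np.set_printoptions(precision=1,suppress=True)
c=pickle.load(open("scene3.pkl","rb"))
def s(X): return (proj(c,X)-[190,150])*2.84+[398,0]
T=np.array([.4287,-.0126,.0358]); a=np.array([-.0,.175,.984])
for k in (0,.01,.02,.03): print(k,s(T+a*k),s(T+a*k+[0,.011,-.002]))
print("a end top/bot",s([.4236,-.013,.048]),s([.4336,-.013,.048]),s([.4236,-.013,.03]))
cc=pickle.load(open("wrist3.pkl","rb"));c4=pickle.load(open("w4.pkl","rb"))
for nm,k in (("wrist3",cc),("w4",c4)):
  g=cv2.cvtColor(k["pixels"],cv2.COLOR_RGB2GRAY).astype(np.float32)
  for x in (.4257,.4285,.431,.457):
    ys=np.arange(-.04,.012,.002); p=np.array([proj(k,[x,y,.03]) for y in ys],np.float32)
    print(nm,x,cv2.remap(g,p[None,:,0],p[None,:,1],1)[0].astype(int))
E
```

```text
0 [589.3 215.4] [583.  221.6]
0.01 [588.5 208.6] [582.1 214.8]
0.02 [587.7 201.7] [581.3 207.9]
0.03 [586.9 194.7] [580.4 201. ]
a end top/bot [593.6 207.6] [586.1 204.1] [593.2 221.4]
wrist3 0.4257 [ 93  95  95  95  95  96  96  97  96 105 108 106 111 105 188 195 194 194
 194 190 195 196 195 196 196 195]
wrist3 0.4285 [ 38  40  40  40  42  42  45  45  44 102 109 109 107 107 185 195 195 194
 194 195 195 196 195 194 195 195]
wrist3 0.431 [ 36  38  40  46  50  55  59  63  80 103 111 109 109 106 184 196 195 194
 195 195 195 196 196 196 196 196]
wrist3 0.457 [106 107 105 108 105 177 194 194 195 195 195 194 194 194 196 195 195 195
 195 195 195 196 195 195 196 196]
w4 0.4257 [ 24  74 227 238 232  84  89  88  89  90  90  91  91  92  92  92  93  92
  92  88 185 184 184 186 184 185]
w4 0.4285 [ 73  69  69  71  69  33  35  36  37  38  39  40  41  42  43  44  44  45
  46  41 187 185 185 186 184 184]
w4 0.431 [ 73  67  66  72  74  33  37  38  39  53  57  61  65  69  78  84  87  89
  92  81 187 185 185 186 186 185]
w4 0.457 [100  97  98 102  97 185 183 183 183 184 184 184 184 184 183 184 184 184
 185 185 184 185 185 185 185 184]
```

```bash
python3 -m inch '[[[0,29.5,0,-5,0,0,0],[0,2,0,11,0,0,0],[0,0,0,0,0,0,0],[0,-12,0,2.1,0,0,0],[0,-12,0,2.1,0,0,0],[0,-12,0,2.1,0,0,0],[0,0,0,0,0,0,0]]]'
python3 - <<'E'
from h import *
np.set_printoptions(precision=4,suppress=True)
for i in range(1):
  print(bot.get_obs()["wrist_force"],bot.get_obs()["ee_pos"])
k=cam("side");save(k,"side5")
k0=cv2.imread("pics/side0.png")
for nm,im in (("0",cv2.cvtColor(k0,cv2.COLOR_BGR2GRAY)),("5",cv2.cvtColor(k["pixels"],cv2.COLOR_RGB2GRAY))):
  g=im.astype(np.float32)
  for x in (.428,.434,.463):
    ys=np.arange(-.224,-.18,.002); p=np.array([proj(k,[x,y,.046]) for y in ys],np.float32)
    print(nm,x,cv2.remap(g,p[None,:,0],p[None,:,1],1)[0].astype(int))
E
```

```text
time: 9.8
ee_pos: [0.4294, -0.0137, 0.0051]
tcp_rot: [178.8, 10.1, 91.5]
wrist_force: [0.3, -0.6, 1.2]
opening: 0.0001
grasp_force: 0.0
[ 0.3245 -0.6187  1.1622] [ 0.4294 -0.0137  0.0051]
0 0.428 [163 165 160 125  83  61  47  49  50  49  49  57  67  78  90 110 129 138
 147 137 127 127 126]
0 0.434 [ 80  78  68  57  50  58  82 104 122 126 123 121 121 117 112 125 146 166
 186 191 189 187 186]
0 0.463 [120 120 121 121 119 123 134 150 167 179 188 189 186 185 184 184 185 183
 183 184 186 187 187]
5 0.428 [173 173 166 132  93  66  48  52  57  61  65  70  76  93 116 132 143 146
 146 141 137 135 132]
5 0.434 [ 81  81  82  86  98 105 108 112 118 118 116 132 156 177 197 200 197 195
 193 194 195 195 194]
5 0.463 [125 123 125 126 125 131 141 158 176 188 196 198 197 196 196 194 191 190
 193 194 195 195 195]
```

```bash
python3 -m inch '[[[0,-3.5,0,0.6,0,0,0],[0,-3.5,0,0.6,0,0,0],[0,0,0,0,0,0,0],[0,15,0,-3,0,0,0],[0,0,0,-35,0,0,0],[0,-5,0,-15,0,0,0],[0,0,0,0,0,0,0]]]'
cat > prof.py <<'E'
from h import *
import sys
np.set_printoptions(precision=4,suppress=True,linewidth=200)
k=cam("wrist");save(k,sys.argv[1])
g=cv2.cvtColor(k["pixels"],cv2.COLOR_RGB2GRAY).astype(np.float32)
for x in (.4257,.4285,.431,.4555,.459):
  for z in (.03,.048):
    ys=np.arange(-.044,-.01,.001); p=np.array([proj(k,[x,y,z]) for y in ys],np.float32)
    print(x,z,cv2.remap(g,p[None,:,0],p[None,:,1],1)[0].astype(int))
E
python3 prof.py w6
```

```text
time: 10.72
ee_pos: [0.4288, -0.0002, 0.0562]
tcp_rot: [178.7, 10.1, 91.6]
wrist_force: [0.3, 1.0, -1.4]
opening: -0.0002
grasp_force: 0.0
0.4257 0.03 [ 98  98  98  98  99  99  99  99  99  99  99  99  99 100 100 100 101  95  99 149 190 202 205 205 205 204 204 205 204 204 205 204 204 205]
0.4257 0.048 [ 95  96  95  95  97  96  96  96  97  98  97  97  97  96  97  98  98  99  99  99 100 100 100 100 101 100 101 101 101 101 102  96 102 181]
0.4285 0.03 [ 48  48  47  50  52  52  52  52  51  51  50  50  50  51  51  50  49  44  82 175 207 205 205 205 205 205 204 204 204 205 205 205 205 205]
0.4285 0.048 [ 35  36  36  37  38  38  38  38  39  39  39  40  40  41  42  41  43  42  43  44  44  43  44  45  45  47  46  47  49  49  49  44  85 192]
0.431 0.03 [ 43  44  45  45  45  46  46  46  47  47  47  47  48  48  48  49  47  43  82 173 208 206 204 204 205 205 205 205 205 205 205 205 204 204]
0.431 0.048 [ 37  37  38  38  39  37  39  39  39  39  40  39  40  40  40  39  41  41  41  40  41  41  41  43  45  48  51  53  56  59  66  62  88 188]
0.4555 0.03 [111 114 114 113 113 112 112 111 111 113 114 114 111 132 185 205 205 204 204 203 203 203 204 203 204 204 204 204 203 204 204 204 204 204]
0.4555 0.048 [206 206 205 206 206 206 205 205 206 205 206 205 206 208 222 113 111 114 115 115 115 114 114 114 112 111 111 108 156 202 206 204 204 204]
0.459 0.03 [110 113 115 115 115 114 113 113 114 113 111 111 110 127 175 204 206 204 203 204 204 204 204 204 203 204 204 204 204 203 203 205 205 205]
0.459 0.048 [200 200 200 201 201 201 200 201 201 200 200 201 200 202 217 121 110 117 117 112 125 145 162 182 201 211 209 207 206 204 205 204 204 205]
```

```bash
python3 -m inch '[[[0,0,-30,0,0,0,0],[0,0,0,0,0,0,0],[0,0,0,0,0,0,0]]]'; python3 prof.py w7
```

```text
time: 11.15
ee_pos: [0.3982, -0.0015, 0.0542]
tcp_rot: [178.8, 10.1, 91.6]
wrist_force: [0.1, 0.1, -0.6]
opening: 0.0002
grasp_force: 0.0
0.4257 0.03 [103  92  85  86  90  97 103 105 115 120 120 117 114 115 115 115 113 108 121 206 208 203 203 203 204 203 203 204 204 203 204 204 203 204]
0.4257 0.048 [207 207 207 207 208 207 207 207 207 207 207 207 207 207 207 207 207 207 211 205 125 110 115 115 115 113 113 113 112 111 114 114 115 170]
0.4285 0.03 [207 208 209 208 184 100 112 114 115 113 112 113 113 111 112 113 115 113 116 165 206 206 203 204 204 204 204 204 204 204 204 204 204 204]
0.4285 0.048 [201 200 201 201 201 202 201 201 200 201 202 202 201 201 201 202 201 202 204 206 126 112 115 114 114 116 115 113 112 110 106 103 124 183]
0.431 0.03 [206 206 208 209 190 104 113 114 115 115 116 113 112 113 113 112 112 111 115 164 203 204 203 203 203 204 203 202 202 204 204 204 204 204]
0.431 0.048 [198 198 199 199 199 200 200 199 199 200 200 200 200 200 200 200 200 199 201 210 124 107 110 105 122 147 164 190 205 207 205 203 203 203]
0.4555 0.03 [ 98 107 114 116 118 120 115 112 113 113 114 114 111 124 177 208 204 203 203 203 204 204 204 204 204 204 204 204 204 203 204 204 204 204]
0.4555 0.048 [206 205 206 206 206 206 205 205 206 205 205 206 205 209 205 120 111 113 114 115 116 115 112 110 121 148 185 204 206 205 204 203 203 203]
0.459 0.03 [109 114 114 114 112 112 112 113 111 110 111 113 111 126 174 205 205 204 204 204 204 203 203 204 204 204 204 204 204 203 204 204 205 204]
0.459 0.048 [200 200 200 200 200 201 200 201 200 200 200 201 201 205 196 138 109 109  85  98 191 212 204 203 204 203 204 204 203 204 203 204 204 204]
```

```bash
python3 -m inch '[[[0,0,31,0,0,0,0],[0,6,0,24,0,0,0],[0,6,0,23,0,0,0],[0,0,0,0,0,0,0],[0,0,0,0,0,0,0]]]'
```

```text
time: 11.82
ee_pos: [0.4303, 0.0031, 0.0078]
tcp_rot: [178.8, 10.1, 91.6]
wrist_force: [0.8, -0.5, -0.1]
opening: 0.0
grasp_force: 0.0
```

```bash
python3 -m inch '[[[0,-12,-1,4,0,0,0],[0,-10,0,2,0,0,0],[0,-4,0,0.7,0,0,0],[0,-3.1,0,0.6,0,0,0],[0,0,0,0,0,0,0],[0,0,0,0,0,0,0]]]';python3 -m inch '[[[0,18,0,-3,0,0,0],[0,7,0,-40,0,0,0],[0,0,-30,-8,0,0,0],[0,0,0,0,0,0,0],[0,0,0,0,0,0,0]]]'; python3 prof.py w8
```

```text
time: 12.58
ee_pos: [0.4297, -0.0268, 0.0049]
tcp_rot: [178.8, 10.1, 91.6]
wrist_force: [0.2, -0.4, -0.7]
opening: 0.0
grasp_force: 0.0
time: 13.2
ee_pos: [0.3982, 0.0058, 0.0499]
tcp_rot: [178.8, 10.1, 91.6]
wrist_force: [-0.0, 0.2, 0.4]
opening: 0.0003
grasp_force: 0.0
0.4257 0.03 [109 115 116 115 114 114 114 112 111 108 107 138 216 205 203 203 202 202 202 202 202 202 202 202 202 202 202 202 202 202 202 202 202 202]
0.4257 0.048 [131 196 212 213 208 206 205 205 205 205 206 212 191  97 107 112 113 113 110 110 111 111 108 108 110 111 107 147 213 203 201 201 202 202]
0.4285 0.03 [111 110 110 110 109 108 109 111 112 111 109 132 214 204 201 201 201 201 202 201 201 202 202 202 202 202 202 202 202 202 202 203 202 203]
0.4285 0.048 [201 200 200 200 200 199 199 199 199 200 200 205 197  97 110 112 111 112 113 113 112 110 110 110 106 101 104 159 207 205 202 200 201 201]
0.431 0.03 [112 112 112 110 110 110 110 109 110 111 107 129 220 209 204 201 200 200 201 201 201 201 201 201 201 201 201 201 201 202 202 202 202 203]
0.431 0.048 [197 198 198 197 198 198 198 197 197 198 198 202 197  97 109 115 117 116 110  81  58 167 216 207 204 203 202 202 201 201 201 201 200 201]
0.4555 0.03 [ 93 103 111 116 115 113 112 109 111 113 113 110 110 139 188 207 202 202 201 202 202 201 202 202 202 202 202 202 202 203 202 202 202 202]
0.4555 0.048 [194 209 205 204 204 203 204 203 204 204 204 203 204 208 203 120 109 112 111 113 114 114 112 108 108 119 160 206 210 204 202 203 202 202]
0.459 0.03 [113 113 113 112 111 111 111 111 110 109 110 112 109 120 187 208 203 202 202 202 202 202 202 202 202 202 202 202 203 203 202 202 202 202]
0.459 0.048 [199 199 199 198 198 198 198 199 199 199 198 199 200 202 203 133 108 115  98  77  60  55 130 217 204 202 202 202 202 202 201 202 202 202]
```

```bash
python3 -m inch '[[[60,0,0,-55,0,0,0],[60,0,0,-55,0,10.1,0],[60,30,15,-50,1.2,0,0],[60,45,15,0,0,0,0],[60,45,15,0,0,0,0],[60,0,0,0,0,0,0],[60,0,0,0,0,0,0]]]'
cat > tap.py <<'E'
from h import *
np.set_printoptions(precision=4,suppress=True,linewidth=200)
k=cam("wrist");save(k,"w9")
print(-np.array(k["R"]).T@k["t"])
for n,z in (("tapper",.004),("tray",0),("kapton_roll",0),("ipa_bottle",0)):
    for m in finder.mark_of("wrist",n)[:2]: print(n,m["conf"],np.round(m["position"],1),atz(k,m["position"],z))
    for m in finder.outline_of("wrist",n)[:1]:
        e=m["extent"]; print(" outl",np.round(e,1)); pickle_mask=m["pixels"]
        np.save(n+".npy",pickle_mask)
E
python3 tap.py
```

```text
time: 14.12
ee_pos: [0.4353, 0.1461, 0.208]
tcp_rot: [-179.9, 0.1, 91.8]
wrist_force: [0.3, -0.5, 1.0]
opening: 0.0512
grasp_force: 0.0
[0.4329 0.2304 0.3772]
tapper 0.86 [267.8  70.6] [0.4395 0.2551 0.004 ]
 outl [274.5  62.5  33.6  31.9]
tray 0.61 [260.5 334.5] [ 0.4444 -0.1755 -0.    ]
tray 0.56 [279.9  74.7] [0.4547 0.2508 0.    ]
 outl [280.6  75.6  85.3  83.7]
kapton_roll 0.74 [210.1 166.6] [0.3678 0.1291 0.    ]
 outl [209.6 167.9  46.9  46.9]
ipa_bottle 0.6 [406.8  74.8] [0.6263 0.2685 0.    ]
ipa_bottle 0.2 [261.2 313.4] [ 0.4439 -0.1218  0.    ]
 outl [425.3  74.2  58.8  38.5]
```

```bash
cat > fit.py <<'E'
from h import *
from scipy.optimize import minimize
def fit(k,m,x0,zb=.004):
    a=np.linspace(0,2*np.pi,40)
    def mask(x,y):
        M=np.zeros((384,512),np.uint8)
        for r,z0,z1 in ((.017,0,.046),(.013,.046,.1)):
            P=np.array([proj(k,[x+r*np.cos(t),y+r*np.sin(t),zb+z])for z in(z0,z1) for t in a])
            cv2.fillConvexPoly(M,cv2.convexHull(np.round(P*16).astype(np.int32)),1,shift=4)
        return M>0
    f=lambda v:1-(mask(*v)&m).sum()/(mask(*v)|m).sum()
    r=minimize(f,x0,method="Nelder-Mead",options=dict(initial_simplex=[x0,[x0[0]+.01,x0[1]],[x0[0],x0[1]+.01]],xatol=1e-4))
    return r.x,r.fun
E
python3 - <<'E'
from fit import *
k=cam("wrist")
m=np.load("tapper.npy")
print(fit(k,m,[.445,.252]),fit(k,m,[.44,.256]))
c=k["pixels"][20:120,220:340,::-1].copy()
c=cv2.resize(c,None,fx=5,fy=5,interpolation=cv2.INTER_CUBIC)
for X in ([.4395,.2551,.004],[.4395,.2551,.104]): cv2.circle(c,tuple(int(v) for v in (proj(k,X)-[220,20])*5),4,(0,0,255),-1)
cv2.imwrite("pics/w9c.png",c)
E
```

```text
(array([0.44271452, 0.25833674]), np.float64(0.10151187904967607)) (array([0.4423877, 0.2591665]), np.float64(0.10633727175080554))
```

View pics/w9c.png

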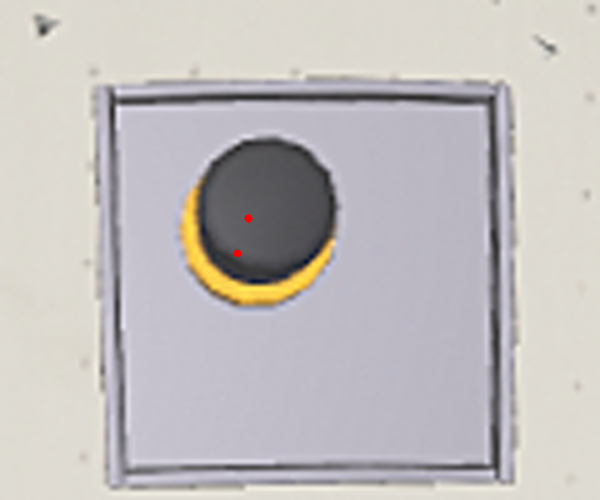

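```bash
python3 -m inch '[[[60,55,5,0,0,0,0],[60,56,6,0,0,0,0],[60,0,0,35,0,0,0],[60,0,0,0,0,0,0],[60,0,0,0,0,0,0]]]'; python3 - <<'E'
from fit import *
k=cam("wrist")
for m in finder.outline_of("wrist","tapper")[:2]: print(m["conf"],fit(k,m["pixels"],[.443,.2575]))
E
```

```text
time: 15.25
ee_pos: [0.4429, 0.2573, 0.1748]
tcp_rot: [-180.0, -0.0, 91.8]
wrist_force: [-0.3, -0.8, 0.6]
opening: 0.0513
grasp_force: 0.0
0.63 (array([0.44236955, 0.25934461]), np.float64(0.10516252390057357))
```

```bash
python3 -m inch '[[[60,1,0,50,0,0,0],[60,0,0,50,0,0,0],[60,0,0,20,0,0,0],[60,0,0,0,0,0,0],[0,0,0,0,0,0,0],[0,0,0,0,0,0,0],[0,0,0,0,0,0,0],[0,0,0,0,0,0,0]]]' 100; python3 -m inch '[[[0,0,0,0,0,0,0],[0,0,0,-2,0,0,0],[0,0,0,0,0,0,0]]]'
```

```text
time: 16.35
ee_pos: [0.4436, 0.2592, 0.0561]
tcp_rot: [179.9, -0.1, 91.8]
wrist_force: [-1.1, -0.3, 6.0]
opening: 0.0226
grasp_force: 97.8
time: 16.73
ee_pos: [0.4428, 0.2587, 0.0561]
tcp_rot: [-180.0, -0.0, 91.8]
wrist_force: [-0.3, -0.5, 2.8]
opening: 0.0232
grasp_force: 98.7
```

```bash
python3 -m inch '[[[0,0,0,-50,0,0,0],[0,0,0,-50,0,0,0],[0,0,0,-48,0,0,0],[0,-56,-1.5,0,0,0,0],[0,-56,-1.5,0,0,0,0],[0,-56,-1.5,0,0,0,0],[0,-56,-1.5,0,0,0,0],[0,-56,-1.5,0,0,0,0]]]'; python3 -m inch '[[[0,-56,-1.5,0,0,0,0],[0,0,0,0,0,0,0],[0,0,0,0,0,0,0]]]'; python3 - <<'E'
from h import *
import pickle
np.set_printoptions(precision=3,suppress=True)
o=bot.get_obs();print(o["wrist_force"],o["torque"],o["opening"])
for n in ("scene","side"):
  c=cam(n);save(c,n+"10")
  for nm,x,y in (("bar_left",.4437,-.0605),("bar_right",.4478,-.1805)):
    for m in finder.mark_of(n,nm)[:2]:
      zs=np.arange(.08,.135,.0005);d=[np.linalg.norm(proj(c,[x,y,z])-m["position"]) for z in zs];i=np.argmin(d);print(n,nm,round(m["conf"],2),zs[i],d[i])
E
```

```text
time: 17.73
ee_pos: [0.4437, -0.0231, 0.2037]
tcp_rot: [-180.0, 0.0, 91.8]
wrist_force: [0.8, 0.7, -3.8]
opening: 0.0224
grasp_force: 100.0
time: 18.1
ee_pos: [0.4442, -0.0775, 0.2036]
tcp_rot: [-179.9, -0.0, 91.7]
wrist_force: [-0.1, -0.3, -3.8]
opening: 0.0224
grasp_force: 99.9
[-0.132 -0.277 -3.771] [ 0.014 -0.026 -0.001] 0.02237013651348158
scene bar_left 0.88 0.11700000000000003 0.12254615873675873
scene bar_left 0.67 0.13500000000000006 41.52823064068836
scene bar_right 0.65 0.10550000000000002 3.280416367139025
side bar_left 0.87 0.10450000000000002 0.8530971558204432
side bar_right 0.96 0.10600000000000002 3.6271135635470366
side bar_right 0.5 0.13500000000000006 76.76653567822937
```

```bash
python3 -m inch '[[[0,-3,0,15,0,0,0],[0,0,0,13,0,0,0],[0,0,0,0,0,0,0],[0,0,0,0,0,0,0]]]'; for i in 1; do python3 -m inch '[[[0,0,0,2,0,0,0],[0,0,0,0,0,0,0]]]';python3 -m inch '[[[0,0,0,2,0,0,0],[0,0,0,0,0,0,0]]]'; python3 -m inch '[[[0,0,0,2,0,0,0],[0,0,0,0,0,0,0]]]'; done | grep -E "ee_pos|wrist"
```

```text
time: 18.9
ee_pos: [0.4443, -0.0805, 0.1758]
tcp_rot: [-179.9, 0.0, 91.8]
wrist_force: [-0.2, -0.2, -3.8]
opening: 0.0227
grasp_force: 99.9
ee_pos: [0.4444, -0.0805, 0.1738]
wrist_force: [0.2, 0.1, -4.6]
ee_pos: [0.4443, -0.0804, 0.1716]
wrist_force: [0.2, 0.2, -3.7]
ee_pos: [0.4443, -0.0804, 0.1696]
wrist_force: [-0.2, 0.6, -4.2]
```

```bash
(python3 -m inch '[[[0,0,0,1.5,0,0,0],[0,0,0,0,0,0,0]]]';python3 -m inch '[[[0,0,0,1.5,0,0,0],[0,0,0,0,0,0,0]]]'; python3 -m inch '[[[0,0,0,1.5,0,0,0],[0,0,0,0,0,0,0]]]') | grep -E "ee_pos|wrist"
```

```text
ee_pos: [0.4443, -0.0804, 0.1681]
wrist_force: [0.2, -0.1, -4.1]
ee_pos: [0.4443, -0.0804, 0.1666]
wrist_force: [0.5, -0.5, -4.1]
ee_pos: [0.4443, -0.0804, 0.1651]
wrist_force: [0.1, 0.9, -4.1]
```

```bash
(python3 -m inch '[[[0,0,0,1.5,0,0,0],[0,0,0,0,0,0,0]]]';python3 -m inch '[[[0,0,0,1.5,0,0,0],[0,0,0,0,0,0,0]]]') | grep -E "ee_pos|wrist"
```

```text
ee_pos: [0.4443, -0.0805, 0.1636]
wrist_force: [0.6, 0.6, -4.8]
ee_pos: [0.4443, -0.0805, 0.1621]
wrist_force: [-0.2, 0.0, -4.0]
```

```bash
(python3 -m inch '[[[0,0,0,1,0,0,0]]]';python3 -m inch '[[[0,0,0,1,0,0,0]]]'; python3 -m inch '[[[0,0,0,0,0,0,0]]]') | grep -E "ee_pos|wrist"
```

```text
ee_pos: [0.4444, -0.0805, 0.1614]
wrist_force: [-1.3, -0.5, 0.8]
ee_pos: [0.4444, -0.0804, 0.1608]
wrist_force: [-2.0, 1.3, 3.0]
ee_pos: [0.4444, -0.0804, 0.1607]
wrist_force: [-2.4, 0.9, 3.2]
```

```bash
(python3 -m inch '[[[0,0,0,1,0,0,0]]]'; python3 -m inch '[[[0,0,0,0,0,0,0]]]') | grep -E "ee_pos|wrist"
```

```text
ee_pos: [0.4444, -0.0804, 0.1597]
wrist_force: [-2.6, 1.8, 2.9]
ee_pos: [0.4444, -0.0804, 0.1594]
wrist_force: [-1.1, 1.3, 3.1]
```

```bash
(python3 -m inch '[[[0,0,0,-10,0,0,0],[0,-40,0,0,0,0,0],[0,-40,0,0,0,0,0],[0,0,0,3,0,0,0],[0,0,0,0,0,0,0]]]';python3 -m inch '[[[0,0,0,1.5,0,0,0],[0,0,0,0,0,0,0]]]';python3 -m inch '[[[0,0,0,1.5,0,0,0],[0,0,0,0,0,0,0]]]') | grep -E "ee_pos|wrist"
```

```text
ee_pos: [0.4466, -0.1603, 0.1659]
wrist_force: [-0.7, 0.6, -4.3]
ee_pos: [0.4469, -0.1598, 0.1648]
wrist_force: [0.2, 0.7, -3.4]
ee_pos: [0.4469, -0.1602, 0.1631]
wrist_force: [0.5, 0.1, -4.1]
```

```bash
(python3 -m inch '[[[0,0,0,1.5,0,0,0],[0,0,0,0,0,0,0]]]';python3 -m inch '[[[0,0,0,1.5,0,0,0],[0,0,0,0,0,0,0]]]') | grep -E "ee_pos|wrist"
```

```text
ee_pos: [0.4468, -0.1604, 0.1616]
wrist_force: [0.2, 0.0, -3.8]
ee_pos: [0.4468, -0.1604, 0.1601]
wrist_force: [-0.3, 1.3, -4.6]
```

```bash
(python3 -m inch '[[[0,0,0,1.5,0,0,0],[0,0,0,0,0,0,0]]]') | grep -E "ee_pos|wrist"
```

```text
ee_pos: [0.4469, -0.1606, 0.1591]
wrist_force: [-1.7, 0.4, 0.3]
```

```bash
(python3 -m inch '[[[0,0,0,1,0,0,0],[0,0,0,1,0,0,0]]]';python3 -m inch '[[[0,0,0,1,0,0,0],[0,0,0,0,0,0,0]]]'; python3 -m inch '[[[0,0,0,-8,0,0,0],[0,40,0,0,0,0,0],[0,40,0,0,0,0,0],[0,0,0,4,0,0,0],[0,0,0,2,0,0,0],[0,0,0,1,0,0,0],[0,0,0,0,0,0,0]]]') | grep -E "time|ee_pos|wrist"
```

```text
time: 23.65
ee_pos: [0.4469, -0.1606, 0.1571]
wrist_force: [-1.7, -1.2, 2.6]
time: 23.9
ee_pos: [0.4469, -0.1604, 0.1557]
wrist_force: [-1.2, 0.5, 1.7]
time: 24.78
ee_pos: [0.4443, -0.081, 0.1566]
wrist_force: [-0.6, -0.0, -4.2]
```

```bash
(python3 -m inch '[[[0,0,0,1,0,0,0],[0,0,0,0,0,0,0]]]';python3 -m inch '[[[0,0,0,1,0,0,0],[0,0,0,0,0,0,0]]]') | grep -E "time|ee_pos|wrist"
```

```text
time: 25.02
ee_pos: [0.4444, -0.0807, 0.1559]
wrist_force: [-0.9, -0.4, -2.4]
time: 25.28
ee_pos: [0.4444, -0.0805, 0.1552]
wrist_force: [-1.8, 0.3, 2.2]
```

```bash
(python3 -m inch '[[[0,0,0,1,0,0,0],[0,0,0,1,0,0,0]]]'; python3 -m inch '[[[0,0,0,0,0,0,0]]]'; python3 -m inch '[[[0,0,0,-8,0,0,0],[0,-40,0,0,0,0,0],[0,-40,0,0,0,0,0],[0,0,0,4,0,0,0],[0,0,0,2,0,0,0],[0,0,0,1,0,0,0],[0,0,0,0,0,0,0]]]';python3 -m inch '[[[0,0,0,1,0,0,0],[0,0,0,0,0,0,0]]]';python3 -m inch '[[[0,0,0,1,0,0,0],[0,0,0,0,0,0,0]]]') | grep -E "time|ee_pos|wrist"
```

```text
time: 25.52
ee_pos: [0.4444, -0.0804, 0.1529]
wrist_force: [-1.4, 0.4, 3.3]
time: 25.65
ee_pos: [0.4444, -0.0804, 0.1527]
wrist_force: [-1.0, 0.2, 2.5]
time: 26.52
ee_pos: [0.4469, -0.1598, 0.1538]
wrist_force: [-0.8, 1.1, -4.9]
time: 26.78
ee_pos: [0.447, -0.1602, 0.1532]
wrist_force: [-0.4, 0.5, -0.9]
time: 27.02
ee_pos: [0.447, -0.1606, 0.1522]
wrist_force: [-1.1, 0.5, 3.3]
```

```bash
(python3 -m inch '[[[0,0,0,1,0,0,0],[0,0,0,1,0,0,0]]]'; python3 -m inch '[[[0,0,0,1,0,0,0],[0,0,0,0,0,0,0]]]'; python3 -m inch '[[[0,0,0,-8,0,0,0],[0,40,0,0,0,0,0],[0,40,0,0,0,0,0],[0,0,0,4,0,0,0],[0,0,0,2,0,0,0],[0,0,0,1,0,0,0],[0,0,0,0,0,0,0]]]';python3 -m inch '[[[0,0,0,1,0,0,0],[0,0,0,0,0,0,0]]]';python3 -m inch '[[[0,0,0,1,0,0,0],[0,0,0,0,0,0,0]]]') | grep -E "time|ee_pos|wrist"
```

```text
time: 27.28
ee_pos: [0.4471, -0.1606, 0.1501]
wrist_force: [-2.2, -0.7, 12.3]
time: 27.52
ee_pos: [0.4471, -0.1607, 0.15]
wrist_force: [-3.3, 0.2, 12.1]
time: 28.4
ee_pos: [0.4443, -0.0809, 0.1503]
wrist_force: [-2.2, 2.3, 4.8]
time: 28.65
ee_pos: [0.4444, -0.0808, 0.1502]
wrist_force: [-4.4, 2.3, 12.7]
time: 28.9
ee_pos: [0.4446, -0.0808, 0.1501]
wrist_force: [-7.2, 3.3, 17.9]
```

```bash
(python3 -m inch '[[[0,0,0,1,0,0,0],[0,0,0,0,0,0,0]]]'; python3 -m inch '[[[0,0,0,-9,0,0,0],[0,-40,0,0,0,0,0],[0,-40,0,0,0,0,0],[0,0,0,4,0,0,0],[0,0,0,2,0,0,0],[0,0,0,1,0,0,0],[0,0,0,0,0,0,0]]]';python3 -m inch '[[[0,0,0,1,0,0,0],[0,0,0,1,0,0,0],[0,0,0,0,0,0,0]]]') | grep -E "time|ee_pos|wrist"
```

```text
time: 29.15
ee_pos: [0.4447, -0.0808, 0.15]
wrist_force: [-7.5, 5.1, 25.4]
time: 30.02
ee_pos: [0.4468, -0.1609, 0.1502]
wrist_force: [-4.0, -3.2, 8.9]
time: 30.4
ee_pos: [0.4471, -0.1612, 0.1501]
wrist_force: [-7.1, -4.1, 22.1]
```

```bash
(python3 -m inch '[[[0,0,0,0.7,0,0,0],[0,0,0,0,0,0,0]]]'; python3 -m inch '[[[0,0,0,-10,0,0,0],[0,0,0,-45,0,0,0],[0,0,0,0,0,0,0],[0,59,2,0,0,0,0],[0,59,2,0,0,0,0],[0,59,2,0,0,0,0],[0,59,2,0,0,0,0],[0,59,2,0,0,0,0]]]';python3 -m inch '[[[0,59,2,0,0,0,0],[0,59,2,0,0,0,0],[0,0,0,0,0,0,0],[0,0,0,0,0,0,0]]]') | grep -E "time|ee_pos|wrist|rot"
python3 - <<'E'
from h import *
np.set_printoptions(precision=3,suppress=True)
o=bot.get_obs();print(o["q"],o["opening"])
k=cam("wrist");save(k,"w11")
for n,z in (("tray",0),("tapper",.1)):
  for m in finder.mark_of("wrist",n)[:2]: print(n,m["conf"],atz(k,m["position"],z),m["position"])
T=o["ee_pos"]
for n in ("scene","side"):
  c=cam(n);save(c,n+"11")
  for m in finder.mark_of(n,"tapper")[:1]:print(n,m["conf"],m["position"],proj(c,T-[0,0,.052]))
  m=finder.outline_of(n,"tapper")
  if m: 
    v,u=np.nonzero(m[0]["pixels"]);mu=np.polyfit(v,u,1);print("axis slope",mu[0], (proj(c,T+[0,0,.0])-proj(c,T-[0,0,.05])))
E
```

```text
time: 30.65
ee_pos: [0.4472, -0.1614, 0.15]
tcp_rot: [179.8, 0.3, 91.8]
wrist_force: [-8.6, -3.8, 26.5]
time: 31.65
ee_pos: [0.4468, 0.1369, 0.1995]
tcp_rot: [-179.9, 0.0, 91.8]
wrist_force: [1.3, 0.2, -4.1]
time: 32.15
ee_pos: [0.4473, 0.2529, 0.1996]
tcp_rot: [-179.8, 0.1, 91.9]
wrist_force: [0.7, -0.1, -2.8]
[ 29.481   0.106   4.506  94.583   0.    117.607] 0.02310931595975775
tray 0.93 [0.453 0.249 0.   ] [265.6, 159.6]
tapper 0.72 [0.447 0.236 0.1  ] [260.8, 197.1]
scene 0.89 [188.4, 232.0] [186.959 235.226]
axis slope 0.1710397278564573 [ -1.424 -16.747]
side 0.72 [252.9, 139.0] [254.564 135.782]
axis slope -0.014408922245796285 [  0.25  -13.733]
```

```bash
(python3 -m inch '[[[0,0,0,48,0,0,0],[0,0,0,48,0,0,0],[0,0,0,30,0,0,0],[0,0,0,10,0,0,0],[0,0,0,4,0,0,0],[0,0,0,0,0,0,0],[0,0,0,0,0,0,0]]]';python3 -m inch '[[[0,0,0,1.5,0,0,0],[0,0,0,0,0,0,0]]]';python3 -m inch '[[[0,0,0,1.5,0,0,0],[0,0,0,0,0,0,0]]]') | grep -E "time|ee_pos|wrist|rot"
```

```text
time: 33.48
ee_pos: [0.4484, 0.2531, 0.0622]
tcp_rot: [180.0, -0.0, 91.8]
wrist_force: [-0.1, 0.8, -4.4]
time: 33.72
ee_pos: [0.4479, 0.2528, 0.0596]
tcp_rot: [-180.0, 0.0, 91.8]
wrist_force: [-0.1, 0.2, -4.0]
time: 33.98
ee_pos: [0.4477, 0.2528, 0.0578]
tcp_rot: [-179.9, 0.0, 91.8]
wrist_force: [-0.2, -0.1, -4.6]
```

```bash
(python3 -m inch '[[[0,0,0,1,0,0,0],[0,0,0,0,0,0,0]]]';python3 -m inch '[[[0,0,0,0.7,0,0,0],[0,0,0,0,0,0,0]]]') | grep -E "time|ee_pos|wrist|rot"
```

```text
time: 34.22
ee_pos: [0.4477, 0.2528, 0.0568]
tcp_rot: [-179.9, 0.0, 91.8]
wrist_force: [0.2, -1.0, -3.4]
time: 34.48
ee_pos: [0.4478, 0.2528, 0.0562]
tcp_rot: [-179.9, 0.0, 91.8]
wrist_force: [0.6, 0.1, -4.2]
```

```bash
(python3 -m inch '[[[0,0,0,0.7,0,0,0],[0,0,0,0,0,0,0]]]';python3 -m inch '[[[0,0,0,0.7,0,0,0],[0,0,0,0,0,0,0]]]') | grep -E "time|ee_pos|wrist|rot"
```

```text
time: 34.72
ee_pos: [0.4478, 0.2529, 0.0561]
tcp_rot: [-180.0, -0.0, 91.8]
wrist_force: [-3.1, -0.0, 3.5]
time: 34.98
ee_pos: [0.448, 0.253, 0.0561]
tcp_rot: [180.0, -0.0, 91.8]
wrist_force: [-4.4, -0.2, 8.8]
```

```bash
(python3 -m inch '[[[0,0,0,0.7,0,0,0],[0,0,0,0,0,0,0]]]') | grep -E "time|ee_pos|wrist|rot"
```

```text
time: 35.22
ee_pos: [0.4481, 0.2532, 0.0561]
tcp_rot: [180.0, -0.1, 91.8]
wrist_force: [-5.2, -0.6, 13.6]
```

```bash
(python3 -m inch '[[[0,0,0,-1.7,0,0,0],[0,0,0,0,0,0,0],[36,0,0,0,0,0,0],[50,0,0,0,0,0,0],[60,0,0,0,0,0,0],[60,0,0,0,0,0,0]]]';python3 -m inch '[[[60,0,0,-20,0,0,0],[60,0,0,-40,0,0,0],[60,0,0,-55,0,0,0],[60,-40,0,-20,0,0,0],[60,-50,0,0,0,0,0],[60,0,0,0,0,0,0],[60,0,0,0,0,0,0]]]')
python3 - <<'E'
from fit import *
np.set_printoptions(precision=4,suppress=True)
k=cam("wrist");save(k,"w12")
m=finder.outline_of("wrist","tapper")[0];print(m["conf"],fit(k,m["pixels"],[.448,.253]))
t=finder.mark_of("wrist","tray")[0];print(t["conf"],atz(k,t["position"],0))
c=cam("side");save(c,"side12")
for n,z in (("wafer_case",0),("tip_box_1",0),("kapton_roll",0)):
  print(n,[(round(a["conf"],2),atz(c,a["position"],z)) for a in finder.mark_of("side",n)[:1]])
im=np.hstack([cv2.resize(k["pixels"][60:260,150:350],(400,400)),cv2.resize(c["pixels"][140:260,170:290],(400,400),interpolation=cv2.INTER_CUBIC)])
cv2.imwrite("pics/fin.png",im[:,:,::-1])
E
```

```text
time: 35.98
ee_pos: [0.4478, 0.2528, 0.0558]
tcp_rot: [-180.0, 0.0, 91.8]
wrist_force: [1.2, 0.6, 0.7]
opening: 0.0513
grasp_force: 0.0
time: 36.85
ee_pos: [0.4508, 0.1629, 0.1908]
tcp_rot: [-180.0, -0.0, 91.8]
wrist_force: [-0.7, 0.5, -0.3]
opening: 0.0514
grasp_force: 0.0
0.66 (array([0.4461, 0.2514]), np.float64(0.08445945945945943))
0.97 [0.4554 0.2495 0.    ]
wafer_case [(0.83, array([ 0.4516, -0.3245,  0.    ]))]
tip_box_1 [(0.68, array([ 0.4412, -0.4462,  0.    ]))]
kapton_roll [(0.72, array([0.3803, 0.0938, 0.    ]))]
```

View pics/fin.png

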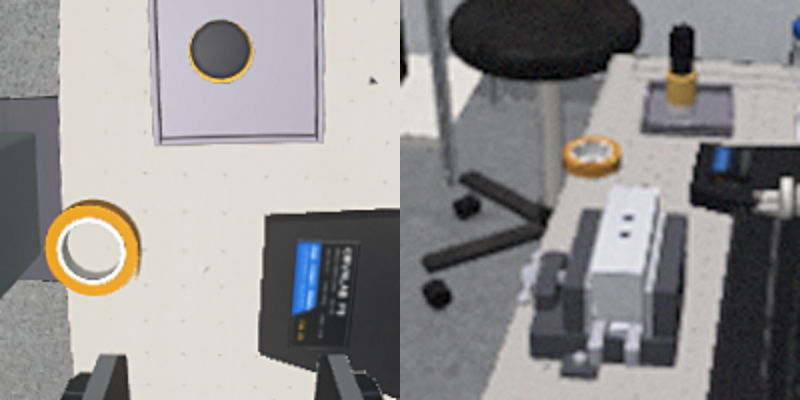

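The left panel shows the tapper upright inside its tray at (220, 50). The right panel shows the bar level in the jaws and the two parallel ends side by side at about (600–632, 330).

```bash
python3 -c "
from workcell import bot
print(bot.job_done())"
```

```text
the job is handed in; nothing more can be done
None
```

The job is handed in at about 37 s: the crept parallel is pushed back to within about 1 mm of the other, the bar is driven home on both sides (about 29–30 N at each end, stops within 0.1 mm of each other), and the tapper stands upright in its tray; I did not re-measure the parallels after seating, only saw them side by side in the last picture.

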